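Feed a short batten under the docking-saw guard with the push stick

ROBOT

A 6-joint arm with a two-finger parallel gripper is mounted at the origin on the work surface. World frame = base frame: x ahead of the robot, y to its left, z up, the work surface at z = 0. Lengths are in mm, angles in rad, forces in N, time in s.
With the tool pointing down it reaches from about 350 to 875 mm from the base axis. Payload 4.2 kg.
Tool frame: the origin (TCP) lies midway between the tips of the shut fingers; the grasp point (between the pads) lies 19 mm behind it (arm.grasp_offset is the distance from the TCP to the grasp point, in mm); z points along the fingers, y is the direction in which the jaws open and shut (so a half turn about z gives the same grasp; the last joint's range is limited). The gripper opens to 85 mm and grips with 20 to 120 N. Pads are 22 mm wide; open, the fingers measure 114 mm over their backs; the gripper's body (76 mm by 85 mm) begins 54 mm behind the grasp point. The pads swing forward as they close: fully open they stand 13 mm farther back than shut.
Start: joints at [1.595, 0.385, 0.008, 0, -1.194, -0.259], TCP at [145.374, 607.837, 231.312] pointing down, gripper open.
Joint ranges: [-3.14, 3.14], [-1.21, 2.06], [-1.07, 1.41], [-3.16, 2.05], [-2.99, -0.16], [-3.1, 3.1]. Speed limits (rad/s): [2.79, 2.79, 3.14, 3.14, 3.14, 3.14].

INTERFACE

Orientations are given as a unit quaternion [x, y, z, w].
In Python, from bench import arm gives the robot as it stands.
- The arm moves only by the tool move_arm, never from a script. Its argument "moves" is a list of rows, each an object with "gripper": the gripper's target within -1 to 1 (fully open at 1, half-way at 0, shut at -1); "xyz": the shift along the tool's x, y, z in cm, a list of three; "angular": the turn, a rotation vector about the tool's x, y, z in rad, a list of three. In form: [{"gripper": gripper, "xyz": [dx, dy, dz], "angular": [wx, wy, wz]}, ...]. A call has 1 to 10 rows; each row is the pose to reach, as a shift and turn from the pose commanded when the call began, along the tool's axes at that moment; what a row does not reach only later rows make up. A row lasts 1/8 s, in which the tool goes at most 62.5 mm and 10.7 degrees, less where a joint would pass 70% of its speed; a pose out of reach is approached as far as the arm can. A call with a gripper value outside its range is refused whole. The fingers move at their own pace and stop on an object; the grip force is fixed at half the most. Time passes only in rows, so rows that repeat a pose let the fingers close. It gives the time, the measured TCP pose, the force and the opening at its end, in the units of the state.
- arm.read_state(): the state, without advancing time (a new reading comes with each control period).
- arm.get_image(name): name is "scene" or "top" or "wrist"; returns (picture, depth): 400x640x3 uint8, blue, green, red; 400x640 float32, mm along the optical axis (not along the pixel's ray), 0 where there is no reading.
- arm.get_calibration(name): a dict with "camera_matrix" (3x3 intrinsics, pixels), "R" (3x3) and "t" (3): a world point X has camera coordinates R X + t. Camera axes: x right, y down, z forward; pixel columns grow to the right and rows downward; lengths in mm; the calibration is good to about 2 mm. A picture is of the moment at which its call begins: read the wrist's pose just before it. get_calibration takes no time and is no camera call; for the wrist camera it gives the pose at the moment of the call.
- arm.job_done(): hands the job in, once; it reports no verdict.
The state is a dict: "clock": time; "joints": joint angles; "joint_vel": joint speeds; "joint_efforts": joint torques, N m; "position": TCP position; "ee_rot": TCP orientation; "contact_force": force on the tool from outside, world axes, zero at the start; "wrist_torque": the same for the moment, N m; "gripper_width": finger opening in mm.
Only numpy, scipy, OpenCV 4.12 (cv2) and the standard library are available. Lean on these libraries where they do the work, as an engineer would, in place of code of your own. Each camera call takes 0.05 s, during which the arm holds its last target. There are 200 camera calls.

TASK

The docking saw is switched off and has to be loaded: pick up the push stick and, with its nose behind the short batten lying in the saw's trough, feed the batten through the low opening of the guard, then press it firmly home against the sprung end stop for a moment, never pushing harder than 20 newtons. Push with the stick alone, so that the gripper never touches the batten, and leave the batten there, bearing on the stop. Finally draw the stick back out and stand it on its sole on the bench top, clear of the saw, leaving the other things on the bench where they are.

Things in the scene. Friction and masses are not known exactly. Their poses are not given: they have to be found in the camera images.
- saw: Guarded docking saw fixed to the bench, blade parked below. Origin on the bench top under its middle; +x is the feed direction (roughly world +y, the robot's left), z up. Grey bed 510 x 180 mm, x -240 to +270 mm, top 30 mm above the bench. Along it, at y = 0, runs the trough, through the guard hood to the end stop.
- trough (a point): Infeed end of the trough: point on the middle of its floor (30 mm above the bench), axes as the saw's, at x -240 mm of the saw. The trough is straight along the saw's x, 46 mm wide between two aluminium guide rails, 12 mm thick and standing 18 mm above the floor, which run from x -240 to +180 mm of the saw.
- mouth (a point): Guard's infeed opening: point on the trough floor in the middle of the mouth, at x -20 mm of the saw. The opening is 46 mm wide and 28 mm high over the floor. The hood (clear sides and roof, aluminium ends) runs from here to a like opening at x +120 mm; it is 106 mm wide, its roof 62 mm over the floor, a knob on it to 84 mm.
- under_shoe (a point): Point on the trough floor below the middle of a sprung shoe inside the guard, at x 80 mm of the saw. The shoe's sloping toe begins at x 48 mm. It presses down with about 2 N on the batten passing below and stays on it when it is home; from there on the batten drags with some 3 to 7 N (friction is high), before the stop is met.
- batten: The workpiece: plain light wood bar 150 x 40 x 20 mm, about 80 g, lying in the infeed end of the trough before the guard. Origin at the centre of its underside, x along its length (pointing along the feed), z up; its tail is at x -75 mm, its front at +75 mm.
- stick: Plywood push stick, about 160 g, standing on its sole on the bench at the robot's right. Origin on the sole's underside below the middle of the handle; x points to the nose, z up. Sole 30 mm wide, 14 mm thick, from x -50 mm to the nose at +120 mm; upright handle 46 mm long (along x), 22 mm thick, up to z 86 mm. In the trough the sole slides on the floor.
- stop: End stop: aluminium block with its origin on the bed at x 250 mm, y 0 of the saw. A screwed rod with a black rubber pad (34 x 22 mm) faces the batten. The rod's setting differs each time and is not measured: the pad's face is at x 174 to 196 mm of the saw. The pad is sprung: it gives from 1 N on, 1 mm per further 2 N, at most 12 mm, and goes on bearing on the batten that the shoe holds.
- offcut: Bystander: small wood offcut 70 x 30 x 18 mm, on the saw's bed beside the guard, far side.
- pencil: Bystander: flat carpenter's pencil 120 x 12 x 7 mm, on the saw's bed, side nearer the robot.
- screwdriver: Bystander: screwdriver lying on the bench between robot and stick.
- tape: Bystander: grey tape measure 70 x 36 x 65 mm, standing beyond the saw.
- jar: Bystander: glass jar with a steel lid, 68 mm across, 90 mm tall, to the left of the saw.
- hammer: Bystander: hammer lying on the bench between robot and saw, to the left.
- block: Bystander: wood block 90 x 45 x 35 mm, on the bench at the far right.
There are look-alikes about, which are no part of the job. Leave any black, pink or yellow look-alike of the batten alone.

How it is judged (in metres and radians):
On the way, in this order (a step that is already met when the one before it is completed fails the run):
1. the push stick's nose is pushing the batten, whose front is under the guard (contact force between stick and batten above 0.3 N and x of batten in the frame of saw above -0.035 m), for 0.1 s.
2. the stick presses the batten home against the sprung stop (more than 4 N on the pad) (contact force between stick and batten above 3 N and contact force between batten and stop above 4 N), for 0.3 s.
At the end, for the whole second after the job is handed in: Batten at rest in the trough, its middle 95 to 135 mm along the feed from the saw's origin, within 6 mm of the centre line, within 4 mm of the floor, bearing on the pad (over 0.5 N); stick at rest upright (within 0.1 rad) on the bench top (within 8 mm), not touching the saw (contact force between batten and stop above 0.5 N and x of batten in the frame of saw between 0.095 and 0.135 m and y of batten in the frame of saw between -0.006 and 0.006 m and z of batten in the frame of saw below 0.034 m and linear speed of batten below 0.01 m/s and height (world z) of stick below 0.008 m and angle between stick's own z axis and vertical below 0.1 rad and contact force between stick and saw below 0.1 N and linear speed of stick below 0.02 m/s).
It fails at once if the stick pushes the batten with more than 20 N (contact force between stick and batten above 20 N).
It fails at once if the gripper touches the batten (contact force between any of the fingers, the arm and batten above 0.5 N).
It fails at once if another thing on the bench is moved by more than 30 mm (distance of any of offcut, pencil, screwdriver, tape, jar, hammer, block from where it was at the start of the episode above 0.03 m).
It also fails if it takes over 72 s, if anything falls off the work surface, if the arm or the gripper's body presses on something with over 40 N, if the wrist force passes 120 N, or if a joint passes its speed limit or range.

## Working session

There is one attempt and no reset: what is moved stays moved. The work goes in short steps, Python scripts to look and compute and a tool call to move; the robot and the scene stay as the last step left them, time stands still between calls to the robot, and variables do not carry over. Pictures are saved under pics/ and viewed, about 8 in all and at most 12, crops included, and the job is handed in when it is done.

Besides the shell and the picture viewer there is one more tool, called after ">>>" as name(argument=value, ...), one argument or row to a line, values as JSON. move_arm: Moves the arm, as the interface text tells. Its arguments: {"type":"object","properties":{"moves":{"type":"array","items":{"type":"object","properties":{"gripper":{"type":"number"},"xyz":{"type":"array","items":{"type":"number"}},"angular":{"type":"array","items":{"type":"number"}}}}}},"required":["moves"]}

```bash
ls; mkdir -p pics
python3 - <<'E'
from bench import arm
import cv2,numpy as np
print(arm.read_state())
for n in("scene","top"):
    p,d=arm.get_image(n); cv2.imwrite(f"pics/{n}0.png",p); np.save(f"pics/{n}0.npy",d)
    c=arm.get_calibration(n); print(n,c)
E
```

```text
pics
{'clock': 0.0, 'joints': array([ 1.59457064e+00,  3.85536611e-01,  6.63297207e-03, -5.02886604e-04,
       -1.19397376e+00, -2.58587991e-01]), 'joint_vel': array([-1.28331224e-03, -3.65786043e-05,  1.51359312e-03,  5.23258429e-04,
        1.46484386e-03, -5.94243782e-04]), 'joint_efforts': array([ 3.31896456e-05, -3.92291307e+01,  1.88393015e+01,  4.18624341e+00,
       -4.70750907e-03, -3.34586630e-06]), 'position': array([145.26523617, 607.29193316, 230.23582766]), 'ee_rot': array([ 9.93104295e-01, -1.17229355e-01, -8.49636669e-05,  1.06306707e-03]), 'contact_force': array([0.90074138, 0.81506139, 0.72316995]), 'wrist_torque': array([-0.01433291,  0.01762778,  0.02797026]), 'gripper_width': 85.62955206321561}
scene {'camera_matrix': array([[393.95575965,   0.        , 321.17935991],
       [  0.        , 393.95575965, 198.54442721],
       [  0.        ,   0.        ,   1.        ]]), 'R': array([[ 0.02319032,  0.99971991,  0.00472267],
       [ 0.80894697, -0.01598887, -0.58766415],
       [-0.58742404,  0.01744851, -0.80909118]]), 't': array([ -78.4814441 , -399.77824937, 1532.92771617])}
top {'camera_matrix': array([[368.44549347,   0.        , 319.18142999],
       [  0.        , 368.44549347, 198.15694617],
       [  0.        ,   0.        ,   1.        ]]), 'R': array([[-0.02223699, -0.99963716,  0.01520107],
       [-0.99088326,  0.02001632, -0.13322807],
       [ 0.13287546, -0.01802507, -0.99096882]]), 't': array([ 76.94716083, 574.17113318, 999.44972513])}
```

View pics/scene0.png

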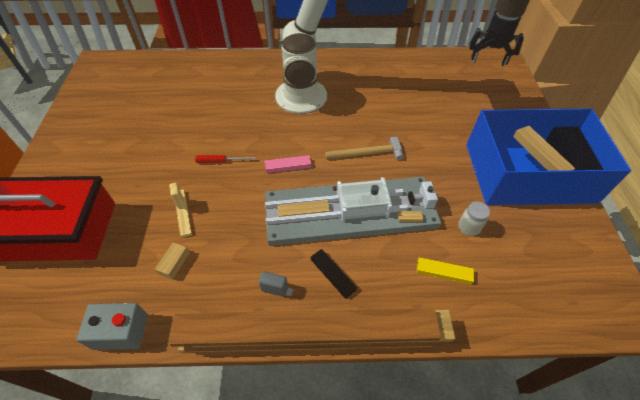

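View pics/top0.png

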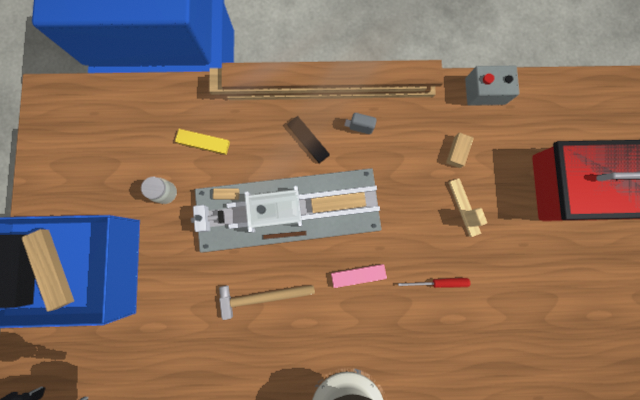

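The scene view shows the saw at about (350,210) with the batten in its trough at about (303,208), and the stick at about (182,210) with its nose away from the robot. In the top view the stick's handle is at about (478,215), its nose at (455,183), and the batten at about (338,202). I'll enlarge both.

```bash
cat > h.py <<'E'
from bench import arm
import cv2,numpy as np
from scipy.spatial.transform import Rotation as Ro
def cal(n):
    c=arm.get_calibration(n); return [np.array(c[k],float) for k in("camera_matrix","R","t")]
def plane(c,u,v,z):   # pixel ray meets height z
    K,R,t=c; o=-R.T@t; d=R.T@np.linalg.solve(K,[u,v,1.]); return o+d*(z-o[2])/d[2]
def deproj(c,u,v,dep):
    K,R,t=c; return R.T@(np.linalg.solve(K,[u,v,1.])*dep-t)
def proj(c,X):
    K,R,t=c; p=K@(R@np.asarray(X,float)+t); return p[:2]/p[2]
def tri(obs):         # [(cal,u,v),...] -> point, residual
    A=[];b=[]
    for (K,R,t),u,v in obs:
        o=-R.T@t; d=R.T@np.linalg.solve(K,[u,v,1.]); d/=np.linalg.norm(d)
        P=np.eye(3)-np.outer(d,d); A.append(P); b.append(P@o)
    X,r,_,_=np.linalg.lstsq(np.vstack(A),np.hstack(b),rcond=None); return X,r
def crop(p,x0,y0,x1,y1,s): return cv2.resize(p[y0:y1,x0:x1],None,fx=s,fy=s,interpolation=cv2.INTER_CUBIC)
E
python3 - <<'E'
from h import *
t=cv2.imread("pics/top0.png"); s=cv2.imread("pics/scene0.png")
a=crop(t,185,160,505,270,2.5); b=crop(s,150,150,470,250,2.5)
cv2.imwrite("pics/m1.png",np.vstack([a,b])); print(a.shape,b.shape)
c=cal("top"); d=np.load("pics/top0.npy")
for n,u,v in[("stick top",479,215),("sole nose",455,183),("batten",338,202),("bed",240,240),("hood",290,208)]:
    print(n,deproj(c,u,v,d[v,u]))
E
```

```text
(275, 800, 3) (250, 800, 3)
stick top [ 515.09589568 -363.33025604   83.95394631]
sole nose [ 615.39063972 -332.23893245   14.17149783]
batten [561.71296676  13.17078646  54.04790289]
bed [463.59158437 287.4556681   31.3511067 ]
hood [543.50905789 143.69758252  93.0443108 ]
```

View pics/m1.png

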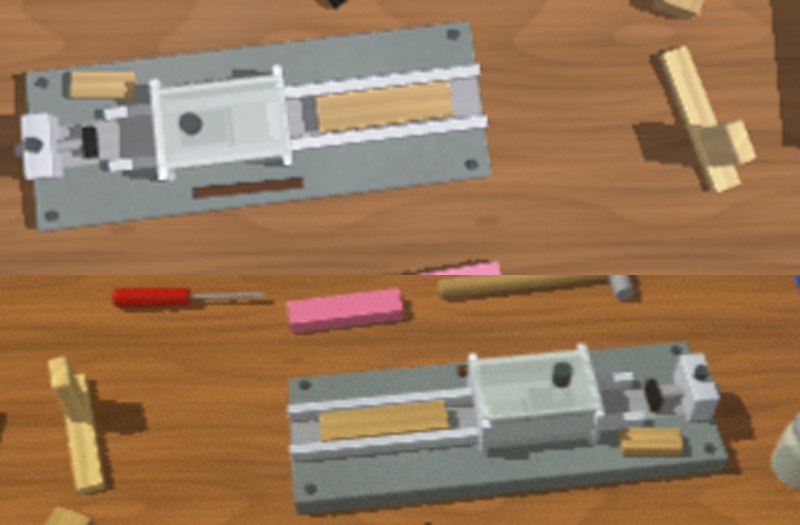

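Run:
```python
from h import *
T=cal("top");S=cal("scene")
tp=lambda x,y:(185+x/2.5,160+y/2.5); sp=lambda x,y:(150+x/2.5,150+(y-275)/2.5)
P=lambda x,y,z:plane(T,*tp(x,y),z); Q=lambda x,y,z:plane(S,*sp(x,y),z)
r=lambda a:np.round(a,1)
A=np.array([P(490,178,30),P(468,22,30),P(25,75,30),P(38,229,30)])
B=np.array([Q(290,378,30),Q(297,502,30),Q(724,462,30),Q(686,343,30)])
src=np.array([[-240,-90],[-240,90],[270,90],[270,-90]])  # placeholder order: feed x, +y = left of feed = world -x
src=np.array([[-240,90],[-240,-90],[270,-90],[270,90]])
def fit(src,dst):
    s=src-src.mean(0);d=dst[:,:2]-dst[:,:2].mean(0)
    th=np.arctan2((s[:,0]*d[:,1]-s[:,1]*d[:,0]).sum(),(s*d).sum()); R=np.array([[np.cos(th),-np.sin(th)],[np.sin(th),np.cos(th)]])
    o=dst[:,:2].mean(0)-R@src.mean(0); return r(o),th,r(dst[:,:2]-(src@R.T+o)).tolist()
print("top saw",fit(src,A));print("scene saw",fit(src,B))
N=np.array([P(658,55,14),P(685,45,14),P(714,192,14),P(742,182,14)]);ss=np.array([[120,15],[120,-15],[-50,15],[-50,-15]])
print("top stick",fit(ss,N))
M=np.array([Q(80,493,14),Q(104,488,14)]);print("scene nose mid",r(M.mean(0)),"top nose mid",r(N[:2].mean(0)))
for n,a,b in[("nose far-right corner",(658,55),(80,493)),("handle top, far..",(723,125),(74,370))]: print(n)
b=fit(np.array([[75,-20],[-75,-20],[-75,20],[75,20]]),np.array([P(317,97,50),P(450,84,50),P(452,116,50),P(319,131,50)]));print("bat",b)
b=fit(np.array([[75,-20],[-75,-20],[-75,20],[75,20]]),np.array([Q(448,428,50),Q(320,440,50),Q(320,414,50),Q(446,402,50)]));print("bat sc",b)
# handle top from depth
for n,C in(("top",T),("scene",S)):
    d=np.load(f"pics/{n}0.npy"); v,u=np.mgrid[150:260,150 if n=="scene" else 430:200 if n=="scene" else 505]
    X=np.array([deproj(C,a,b,d[b,a]) for a,b in zip(u.ravel(),v.ravel())])
    k=(X[:,2]>78)&(X[:,2]<95)&(abs(X[:,0]-515)<60)&(abs(X[:,1]+363)<60); X=X[k]; 
    if len(X): print(n,"handle top",len(X),r(X.mean(0)),r(X.min(0)),r(X.max(0)))
```

```text
top saw (array([546.3, 139.1]), np.float64(1.6671910348974845), [[-0.3, 1.4], [-0.3, 1.4], [-2.8, -1.0], [3.3, -1.9]])
scene saw (array([553.1, 139.7]), np.float64(1.6601160761905613), [[0.9, 3.4], [-1.6, 5.7], [0.4, -6.2], [0.3, -2.9]])
top stick (array([ 511. , -366.8]), np.float64(0.32312910314149523), [[-1.3, 1.9], [0.4, -2.2], [-0.1, 2.5], [1.0, -2.2]])
scene nose mid [ 633.1 -326.6   14. ] top nose mid [ 624.4 -328.9   14. ]
nose far-right corner
handle top, far..
bat (array([560. ,  10.6]), np.float64(1.652460930944872), [[-1.1, -1.4], [-1.7, -0.7], [2.2, 1.7], [0.7, 0.4]])
bat sc (array([566.4,  13.1]), np.float64(1.6617027713031796), [[-1.4, -1.2], [-1.2, -1.1], [1.8, 1.0], [0.9, 1.3]])
top handle top 151 [ 510.5 -365.6   85.7] [ 488.1 -384.    78. ] [ 534.  -351.5   91.2]
scene handle top 102 [ 515.7 -365.    86. ] [ 491.7 -380.4   78.1] [ 536.5 -350.4   90.6]
```

```bash
cat > g.py <<'E'
# python3 g.py x y z yaw : shift/turn from last commanded pose (file cmd.json), tool pointing down
import sys,json,os
from h import *
def pose(x,y,z,yaw):  # tool down, tool x at yaw
    c,s=np.cos(yaw),np.sin(yaw); return np.array([x,y,z]),np.array([[c,s,0],[s,-c,0],[0,0,-1.]])
cur=json.load(open("cmd.json")) if os.path.exists("cmd.json") else [145.374,607.837,231.312,-0.235]
if __name__=="__main__":
    for a in sys.argv[1:]:
        n=[float(v) for v in a.split(",")]
        p,R=pose(*cur); q,Q=pose(*n); w=(n[3]-cur[3]+np.pi)%(2*np.pi)-np.pi
        print(a,"xyz",np.round(R.T@(q-p)/10,2).tolist(),"wz",round(-w,3))
    st=arm.read_state(); print(st["clock"],st["position"].round(1),st["contact_force"].round(1))
    json.dump(n,open("cmd.json","w"))
E
python3 g.py 480,60,300,-1.48
```

```text
480,60,300,-1.48 xyz [45.3, 45.49, -6.87] wz 1.245
0.1 [145.3 607.4 230.3] [ 0.6 -0.4 -0.5]
```

>>> move_arm(
  moves=[
    {"gripper": 1, "xyz": [4.53, 4.55, -0.69], "angular": [0, 0, 0.1245]},
    {"gripper": 1, "xyz": [9.06, 9.1, -1.37], "angular": [0, 0, 0.249]},
    {"gripper": 1, "xyz": [13.6, 13.65, -2.06], "angular": [0, 0, 0.3735]},
    {"gripper": 1, "xyz": [18.1, 18.2, -2.75], "angular": [0, 0, 0.498]},
    {"gripper": 1, "xyz": [22.65, 22.75, -3.43], "angular": [0, 0, 0.6225]},
    {"gripper": 1, "xyz": [27.2, 27.3, -4.12], "angular": [0, 0, 0.747]},
    {"gripper": 1, "xyz": [31.7, 31.85, -4.8], "angular": [0, 0, 0.8715]},
    {"gripper": 1, "xyz": [36.2, 36.4, -5.5], "angular": [0, 0, 0.996]},
    {"gripper": 1, "xyz": [40.8, 40.9, -6.2], "angular": [0, 0, 1.12]},
    {"gripper": 1, "xyz": [45.3, 45.49, -6.87], "angular": [0, 0, 1.245]},
  ],
)

```text
clock: 1.35
position: [470.0, 75.7, 298.0]
ee_rot: [0.737, -0.676, -0.0, -0.0]
contact_force: [0.3, 1.0, 0.1]
gripper_width: 85.5
```

Run:
```python
from h import *
arm.get_image("top"); arm.get_image("top")
st=arm.read_state(); print(st["position"],Ro.from_quat(st["ee_rot"]).as_matrix().round(4).tolist(),st["joints"].round(3))
c=cal("wrist"); p,d=arm.get_image("wrist"); cv2.imwrite("pics/w1.png",p); np.save("pics/w1.npy",d); np.savez("pics/w1c.npz",*c)
K,R,t=c; print(K,R.round(4),"cam",-R.T@t)
```

```text
[471.35699668  73.18108558 297.87139789] [[0.0813, -0.9967, 0.0002], [-0.9967, -0.0813, -0.0009], [0.0009, -0.0001, -1.0]] [ 4.960e-01  8.400e-02 -2.240e-01  1.000e-03 -1.263e+00 -4.150e-01]
[[318.97808995   0.         318.11108391]
 [  0.         318.97808995 199.64191611]
 [  0.           0.           1.        ]] [[-9.967e-01 -8.130e-02  7.000e-04]
 [-7.750e-02  9.532e-01  2.922e-01]
 [-2.440e-02  2.912e-01 -9.564e-01]] cam [475.9585486   -0.65442806 440.406367  ]
```

View pics/w1.png

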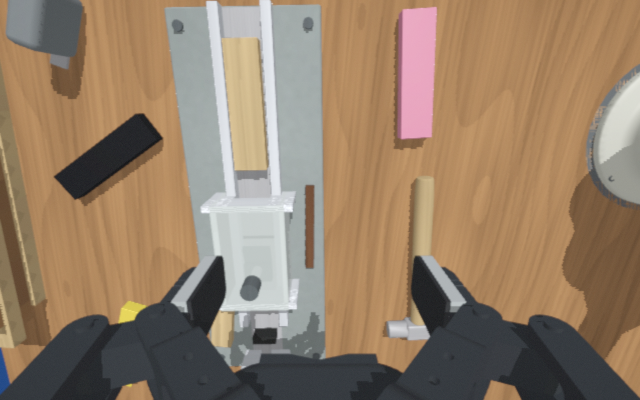

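Wrist view: rails' inner edges at about (219,3)–(235,195) and (261,3)–(270,195), batten (224,39)–(267,170), mouth end at row ~200.

Run:
```python
from h import *
z=np.load("pics/w1c.npz"); c=[z[k] for k in z.files]; r=lambda a:np.round(a,1)
im=cv2.imread("pics/w1.png"); cv2.imwrite("pics/w1crop.png",crop(im,160,0,340,200,3))
d=np.load("pics/w1.npy")
for n,u,v in[("bed",300,100),("batten",245,100),("rail",222,100),("floor",252,185),("floor",250,20)]: print(n,r(deproj(c,u,v,d[v,u])))
L=[plane(c,219,3,48),plane(c,235,195,48),plane(c,261,3,48),plane(c,270,195,48)]
for a in L: print(r(a))
for i in(0,2): print("yaw",np.arctan2(*(L[i+1]-L[i])[1::-1]))
B=[plane(c,*q,50) for q in((224,39),(257,38),(267,170),(234,170))]
print("bat",[r(b) for b in B],r(np.mean(B,0)))
```

```text
bed [498.   -1.4  31.3]
batten [561.4   3.9  48.4]
rail [588.2   6.   48.7]
floor [554.2 110.7  31.7]
floor [560.9 -84.1  30.4]
[591.  -94.3  48. ]
[572.5 121.3  48. ]
[545.7 -98.   48. ]
[527.9 117.6  48. ]
yaw 1.6560552015033556
yaw 1.6530968319862953
bat [array([585.2, -59. ,  50. ]), array([548.7, -63. ,  50. ]), array([532.5,  84.9,  50. ]), array([573.5,  88.3,  50. ])] [560.   12.8  50. ]
```

View pics/w1crop.png

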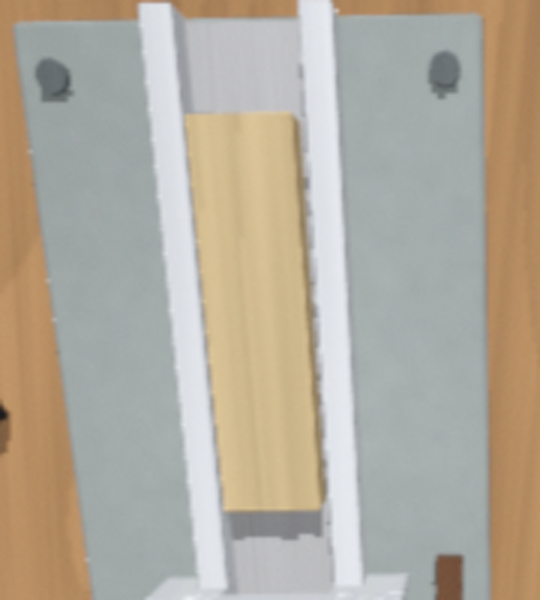

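Run:
```python
from h import *
z=np.load("pics/w1c.npz"); c=[z[k] for k in z.files]; r=lambda a:np.round(a,1)
P=lambda x,y,h:plane(c,160+x/3-.33,y/3-.33,h)
L={"LI":((173,3),(227,588)),"RI":((300,3),(336,588)),"LO":((140,5),(200,588)),"RO":((332,3),(362,586))}
l={}
for k,(a,b) in L.items():
    A,B=P(*a,48),P(*b,48); l[k]=A,B; print(k,r(A),r(B),np.arctan2(*(B-A)[1::-1]))
for a,b in(("LI","RI"),("LO","RO")): print(a,[r((l[a][i]+l[b][i])/2)[:2] for i in(0,1)],[round(np.linalg.norm((l[a][i]-l[b][i])[:2]),1) for i in(0,1)])
print("bed infeed",r(P(15,22,30)),r(P(482,15,30)))
print("bed near edge yaw",P(482,15,30),P(488,590,30))
print("bat",[r(P(*q,50)) for q in((186,115),(295,115),(323,510),(223,511))])
```

```text
LI [592.7 -96.3  48. ] [572.1 122.1  48. ] 1.6649255149665085
RI [ 547.2 -100.1   48. ] [525.7 118.3  48. ] 1.6686716412248017
LO [604.6 -94.7  48. ] [583.6 123.1  48. ] 1.6668635601823871
RO [ 535.7 -101.    48. ] [514.7 116.6  48. ] 1.666966190343402
LI [array([569.9, -98.2]), array([548.9, 120.2])] [np.float64(45.7), np.float64(46.5)]
LO [array([570.1, -97.9]), array([549.1, 119.8])] [np.float64(69.2), np.float64(69.2)]
bed infeed [657.7 -89.5  30. ] [ 481.8 -106.2   30. ]
bed near edge yaw [ 481.76634862 -106.24613102   30.        ] [460.2298022  119.22905253  30.        ]
bat [array([587.7, -59.8,  50. ]), array([547.6, -63. ,  50. ]), array([532.1,  84.5,  50. ]), array([573.5,  88.3,  50. ])]
```

```bash
echo '[471.4,73.0,299,-1.4894]'>cmd.json; python3 g.py 512,-366,220,-2.82
```

```text
512,-366,220,-2.82 xyz [44.08, -0.48, 7.9] wz 1.331
1.5 [470.2  75.  297.4] [-0.1  0.3 -0.1]
```

>>> move_arm(
  moves=[
    {"gripper": 1, "xyz": [4.4, 0, 0.8], "angular": [0, 0, 0.133]},
    {"gripper": 1, "xyz": [8.8, -0.1, 1.6], "angular": [0, 0, 0.266]},
    {"gripper": 1, "xyz": [13.2, -0.1, 2.4], "angular": [0, 0, 0.4]},
    {"gripper": 1, "xyz": [17.6, -0.2, 3.2], "angular": [0, 0, 0.532]},
    {"gripper": 1, "xyz": [22, -0.2, 4], "angular": [0, 0, 0.666]},
    {"gripper": 1, "xyz": [26.4, -0.3, 4.7], "angular": [0, 0, 0.8]},
    {"gripper": 1, "xyz": [30.8, -0.3, 5.5], "angular": [0, 0, 0.93]},
    {"gripper": 1, "xyz": [35.2, -0.4, 6.3], "angular": [0, 0, 1.065]},
    {"gripper": 1, "xyz": [40, -0.4, 7.1], "angular": [0, 0, 1.2]},
    {"gripper": 1, "xyz": [44.08, -0.48, 7.9], "angular": [0, 0, 1.331]},
  ],
)

```text
clock: 2.75
position: [514.8, -360.8, 218.0]
ee_rot: [-0.164, 0.987, 0.0, -0.0]
contact_force: [0.5, 0.3, 0.4]
gripper_width: 85.5
```

Run:
```python
from h import *
for i in range(4): arm.get_image("top")
st=arm.read_state(); R=Ro.from_quat(st["ee_rot"]).as_matrix(); print(st["position"],np.arctan2(R[1,0],R[0,0]),st["joints"].round(3))
c=cal("wrist"); p,d=arm.get_image("wrist"); cv2.imwrite("pics/w2.png",p); np.save("pics/w2.npy",d); np.savez("pics/w2c.npz",*c)
X=np.array([deproj(c,u,v,d[v,u]) for v in range(400) for u in range(640) if d[v,u]>0])
h=np.abs(X[:,:2]-[512,-366]).max(1)<40; T=X[h&(X[:,2]>80)&(X[:,2]<91)][:,:2]
print(len(T),"handle top",cv2.minAreaRect(T.astype(np.float32)),T.mean(0))
s=X[(np.abs(X[:,:2]-[550,-355]).max(1)<120)&(X[:,2]>8)&(X[:,2]<22)][:,:2]
print(len(s),"sole",cv2.minAreaRect(s.astype(np.float32)))
```

```text
[ 514.34665828 -359.97955976  217.76790455] -2.8093470245080736 [-0.353  0.4   -0.003 -0.    -1.17  -0.885]
1199 handle top ((509.42291259765625, -366.9902648925781), (45.52000045776367, 22.072940826416016), 17.357032775878906) [ 508.41808339 -367.27539148]
2552 sole ((564.487060546875, -352.3475341796875), (215.5567626953125, 49.35040283203125), 10.248235702514648)
```

View pics/w2.png

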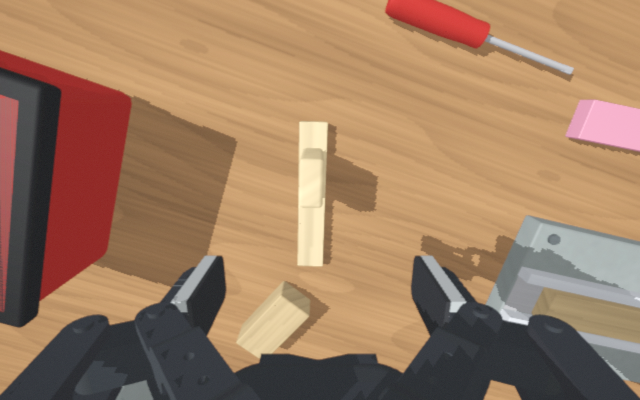

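```bash
python3 - <<'E'
from h import *
z=np.load("pics/w2c.npz"); c=[z[k] for k in z.files]
P=[plane(c,*q,14)[:2] for q in((299,122),(327,122),(298,265),(323,266))]
a=(P[0]+P[1])/2;b=(P[2]+P[3])/2;e=(b-a)/np.linalg.norm(b-a)
print(np.round(P,1),np.linalg.norm(b-a),np.arctan2(e[1],e[0]),"org",a+50*e,b-120*e)
T=[plane(c,*q,86)[:2] for q in((301,150),(321,150),(302,206),(322,207))];print(np.round(T,1),np.mean(T,0))
E
echo '[514.4,-360,218.8,-2.809]'>cmd.json; python3 g.py 510,-367,100,-2.835
```

```text
[[ 467.4 -396. ]
 [ 457.7 -368.1]
 [ 627.9 -345. ]
 [ 619.3 -316. ]] 169.10531295887748 0.30964243550440723 org [ 510.15628799 -366.79768261] [ 509.30414995 -367.07030994]
[[ 483.9 -384.7]
 [ 478.3 -368.4]
 [ 531.6 -368.1]
 [ 526.6 -350.7]] [ 505.11212253 -367.96974715]
510,-367,100,-2.835 xyz [0.64, -0.52, 11.88] wz 0.026
3.0 [ 514.5 -359.6  218.4] [ 0.2 -0.1 -0.3]
```

>>> move_arm(
  moves=[
    {"gripper": 1, "xyz": [0.3, -0.3, 4], "angular": [0, 0, 0.015]},
    {"gripper": 1, "xyz": [0.64, -0.52, 8], "angular": [0, 0, 0.027]},
    {"gripper": 1, "xyz": [0.64, -0.52, 12], "angular": [0, 0, 0.027]},
    {"gripper": 1, "xyz": [0.64, -0.52, 15], "angular": [0, 0, 0.027]},
    {"gripper": 1, "xyz": [0.64, -0.52, 17.5], "angular": [0, 0, 0.027]},
    {"gripper": 1, "xyz": [0.64, -0.52, 19.1], "angular": [0, 0, 0.027]},
    {"gripper": 1, "xyz": [0.64, -0.52, 19.1], "angular": [0, 0, 0.027]},
    {"gripper": 1, "xyz": [0.64, -0.52, 19.1], "angular": [0, 0, 0.027]},
  ],
)

```text
clock: 4.0
position: [511.0, -367.9, 29.2]
ee_rot: [-0.152, 0.988, -0.001, 0.001]
contact_force: [-0.2, -0.3, 0.7]
gripper_width: 85.5
```

```bash
cat > s.py <<'E'
from h import *
st=arm.read_state(); R=Ro.from_quat(st["ee_rot"]).as_matrix()
print(st["clock"],st["position"].round(2),"yaw",np.arctan2(R[1,0],R[0,0]).round(4),"zax",R[:,2].round(4),st["contact_force"].round(2),st["wrist_torque"].round(2),round(st["gripper_width"],1))
E
python3 s.py
```

```text
4.0 [ 510.95 -367.94   29.19] yaw -2.8366 zax [ 0.0021 -0.0011 -1.    ] [-0.18 -0.3   0.68] [-0.06  0.03  0.07] 85.5
```

>>> move_arm(
  moves=[
    {"gripper": -1, "xyz": [0, 0, 0], "angular": [0, 0, 0]},
    {"gripper": -1, "xyz": [0, 0, 0], "angular": [0, 0, 0]},
    {"gripper": -1, "xyz": [0, 0, 0], "angular": [0, 0, 0]},
    {"gripper": -1, "xyz": [0, 0, 0], "angular": [0, 0, 0]},
    {"gripper": -1, "xyz": [0, 0, 0], "angular": [0, 0, 0]},
    {"gripper": -1, "xyz": [0, 0, 0], "angular": [0, 0, 0]},
    {"gripper": -1, "xyz": [0, 0, 0], "angular": [0, 0, 0]},
    {"gripper": -1, "xyz": [0, 0, 0], "angular": [0, 0, 0]},
  ],
)

```text
clock: 5.0
position: [510.2, -368.2, 28.2]
ee_rot: [-0.151, 0.988, -0.0, 0.0]
contact_force: [-0.7, -0.4, 3.4]
gripper_width: 21.1
```

```bash
python3 s.py
```

```text
5.0 [ 510.19 -368.18   28.18] yaw -2.8377 zax [ 6.e-04 -5.e-04 -1.e+00] [-0.68 -0.42  3.39] [-0.16  0.09 -0.06] 21.1
```

```bash
echo '[510.2,-368.2,28.2,-2.8377]'>cmd.json; python3 g.py 579.1,-192.6,120,-1.4751
```

```text
579.1,-192.6,120,-1.4751 xyz [-11.83, 14.69, -9.18] wz -1.363
5.0 [ 510.2 -368.2   28.2] [-0.7 -0.4  3.4]
```

>>> move_arm(
  moves=[
    {"gripper": -1, "xyz": [0, 0, -3], "angular": [0, 0, 0]},
    {"gripper": -1, "xyz": [0, 0, -6], "angular": [0, 0, 0]},
    {"gripper": -1, "xyz": [0, 0, -9.2], "angular": [0, 0, 0]},
    {"gripper": -1, "xyz": [-1.5, 1.8, -9.2], "angular": [0, 0, -0.17]},
    {"gripper": -1, "xyz": [-3, 3.6, -9.2], "angular": [0, 0, -0.34]},
    {"gripper": -1, "xyz": [-4.5, 5.5, -9.2], "angular": [0, 0, -0.51]},
    {"gripper": -1, "xyz": [-6, 7.3, -9.2], "angular": [0, 0, -0.68]},
    {"gripper": -1, "xyz": [-7.5, 9.2, -9.2], "angular": [0, 0, -0.85]},
    {"gripper": -1, "xyz": [-9, 11, -9.2], "angular": [0, 0, -1.02]},
    {"gripper": -1, "xyz": [-10.4, 12.9, -9.2], "angular": [0, 0, -1.19]},
  ],
)

```text
clock: 6.25
position: [569.9, -212.6, 118.6]
ee_rot: [-0.681, 0.732, 0.001, -0.001]
contact_force: [1.0, -0.4, -1.0]
gripper_width: 21.4
```

```bash
python3 - <<'E'
from h import *
for i in range(4): arm.get_image("top")
E
python3 s.py; echo '[566.2,-211.1,120.4,-1.648]'>cmd.json;python3 g.py 579.1,-192.6,120,-1.4751
```

```text
6.45 [ 569.98 -213.29  118.97] yaw -1.649 zax [-2.e-03  6.e-04 -1.e+00] [ 0.48 -0.08 -0.55] [-0.02  0.    0.  ] 21.8
579.1,-192.6,120,-1.4751 xyz [-1.94, -1.14, 0.04] wz -0.173
6.45 [ 570.  -213.3  119. ] [ 0.5 -0.1 -0.5]
```

```bash
echo '[570.8,-214,120.2,-1.648]'>cmd.json;python3 g.py 579.1,-192.6,95,-1.4751
```

```text
579.1,-192.6,95,-1.4751 xyz [-2.2, -0.66, 2.52] wz -0.173
6.45 [ 570.  -213.3  119. ] [ 0.5 -0.1 -0.5]
```

>>> move_arm(
  moves=[
    {"gripper": -1, "xyz": [-1.1, -0.33, 0.6], "angular": [0, 0, -0.09]},
    {"gripper": -1, "xyz": [-2.2, -0.66, 1.2], "angular": [0, 0, -0.173]},
    {"gripper": -1, "xyz": [-2.2, -0.66, 2], "angular": [0, 0, -0.173]},
    {"gripper": -1, "xyz": [-2.2, -0.66, 2.5], "angular": [0, 0, -0.173]},
    {"gripper": -1, "xyz": [-2.2, -0.66, 2.5], "angular": [0, 0, -0.173]},
    {"gripper": -1, "xyz": [-2.2, -0.66, 2.5], "angular": [0, 0, -0.173]},
  ],
)

```text
clock: 7.2
position: [578.9, -192.7, 95.0]
ee_rot: [0.74, -0.673, 0.0, -0.0]
contact_force: [0.5, -0.4, -1.8]
gripper_width: 21.3
```

```bash
python3 s.py
python3 - <<'E'
from h import *
p,d=arm.get_image("top"); q,e=arm.get_image("scene"); np.save("pics/t3.npy",d)
c=cal("wrist");w,f=arm.get_image("wrist"); np.savez("pics/w3c.npz",*c)
a=crop(p,310,150,470,260,2.5); b=crop(q,200,150,360,260,2.5)
cv2.imwrite("pics/m3.png",np.vstack([np.hstack([a,b]),np.hstack([crop(w,160,130,480,350,2.5)])]))
E
```

```text
7.2 [ 578.88 -192.71   95.02] yaw -1.4757 zax [ 3.e-04 -1.e-04 -1.e+00] [ 0.46 -0.43 -1.81] [-0.03  0.01 -0.02] 21.3
```

View pics/m3.png

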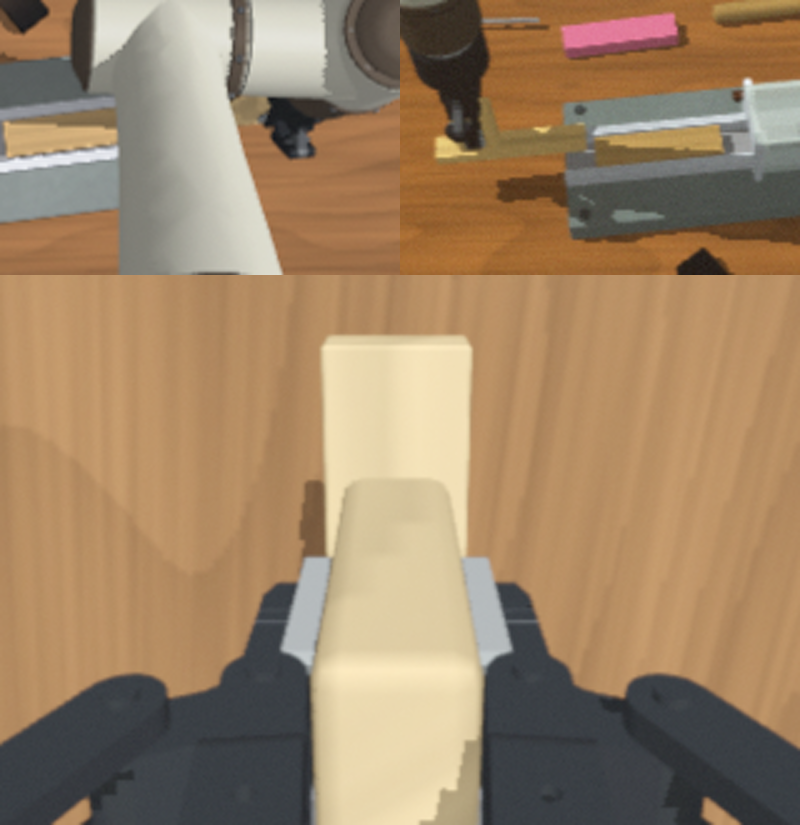

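```bash
python3 - <<'E'
from h import *
S=cal("scene"); f=np.array([-.0956,.9954,0]);n=np.array([-.9954,-.0956,0])
for s in(-15,15):
  for z in(81,67): q=proj(S,np.array([578.9,-192.7,z])+120*f+s*n); print(s,z,400+(q[0]-200)*2.5,(q[1]-150)*2.5)
E
python3 g.py 579.1,-192.6,61,-1.4751
```

```text
-15 81 583.4420110789631 143.14934811711134
-15 67 584.5769356595839 150.06881086960576
15 81 582.2019675487132 122.01321690853895
15 67 583.3318565483966 129.0353648717238
579.1,-192.6,61,-1.4751 xyz [0.0, 0.0, 3.4] wz -0.0
7.35 [ 579.  -192.5   95.2] [-0.3 -0.  -1.6]
```

>>> move_arm(
  moves=[
    {"gripper": -1, "xyz": [0, 0, 1.5], "angular": [0, 0, 0]},
    {"gripper": -1, "xyz": [0, 0, 2.6], "angular": [0, 0, 0]},
    {"gripper": -1, "xyz": [0, 0, 3.1], "angular": [0, 0, 0]},
    {"gripper": -1, "xyz": [0, 0, 3.4], "angular": [0, 0, 0]},
    {"gripper": -1, "xyz": [0, 0, 3.45], "angular": [0, 0, 0]},
    {"gripper": -1, "xyz": [0, 0, 3.45], "angular": [0, 0, 0]},
  ],
)

```text
clock: 8.1
position: [579.1, -192.3, 60.6]
ee_rot: [0.74, -0.672, 0.0, -0.0]
contact_force: [0.2, 1.0, -1.4]
gripper_width: 21.5
```

```bash
python3 s.py
```

```text
8.1 [ 579.11 -192.33   60.62] yaw -1.4747 zax [ 6.e-04 -1.e-04 -1.e+00] [ 0.18  0.96 -1.38] [-0.01  0.02  0.03] 21.5
```

>>> move_arm(
  moves=[
    {"gripper": -1, "xyz": [0, 0, 0.1], "angular": [0, 0, 0]},
    {"gripper": -1, "xyz": [-0.3, 0, 0.1], "angular": [0, 0, 0]},
    {"gripper": -1, "xyz": [-0.5, 0, 0.1], "angular": [0, 0, 0]},
    {"gripper": -1, "xyz": [-0.7, 0, 0.1], "angular": [0, 0, 0]},
    {"gripper": -1, "xyz": [-0.9, 0, 0.1], "angular": [0, 0, 0]},
    {"gripper": -1, "xyz": [-1.1, 0, 0.1], "angular": [0, 0, 0]},
    {"gripper": -1, "xyz": [-1.3, 0, 0.1], "angular": [0, 0, 0]},
    {"gripper": -1, "xyz": [-1.5, 0, 0.1], "angular": [0, 0, 0]},
    {"gripper": -1, "xyz": [-1.8, 0, 0.1], "angular": [0, 0, 0]},
    {"gripper": -1, "xyz": [-2.1, 0, 0.1], "angular": [0, 0, 0]},
  ],
)

```text
clock: 9.35
position: [576.8, -171.2, 59.4]
ee_rot: [0.74, -0.672, 0.0, -0.0]
contact_force: [-0.1, -0.5, -1.2]
gripper_width: 20.9
```

>>> move_arm(
  moves=[
    {"gripper": -1, "xyz": [-0.4, 0, 0], "angular": [0, 0, 0]},
    {"gripper": -1, "xyz": [-0.9, 0, 0], "angular": [0, 0, 0]},
    {"gripper": -1, "xyz": [-1.4, 0, 0], "angular": [0, 0, 0]},
    {"gripper": -1, "xyz": [-1.9, 0, 0], "angular": [0, 0, 0]},
    {"gripper": -1, "xyz": [-2.4, 0, 0], "angular": [0, 0, 0]},
    {"gripper": -1, "xyz": [-2.9, 0, 0], "angular": [0, 0, 0]},
    {"gripper": -1, "xyz": [-3.4, 0, 0], "angular": [0, 0, 0]},
    {"gripper": -1, "xyz": [-3.9, 0, 0], "angular": [0, 0, 0]},
    {"gripper": -1, "xyz": [-4.4, 0, 0], "angular": [0, 0, 0]},
    {"gripper": -1, "xyz": [-4.9, 0, 0], "angular": [0, 0, 0]},
  ],
)

```text
clock: 10.6
position: [572.1, -122.3, 59.4]
ee_rot: [0.74, -0.672, 0.0, -0.0]
contact_force: [-0.9, -1.8, -0.6]
gripper_width: 21.1
```

```bash
python3 s.py
python3 - <<'E'
from h import *
p,d=arm.get_image("top"); q,e=arm.get_image("scene")
cv2.imwrite("pics/m4.png",np.vstack([crop(p,200,160,440,250,3),crop(q,210,160,450,250,3)]))
E
```

```text
10.6 [ 572.14 -122.27   59.38] yaw -1.4747 zax [ 0.  0. -1.] [-0.87 -1.78 -0.59] [-0.15  0.   -0.01] 21.1
```

View pics/m4.png

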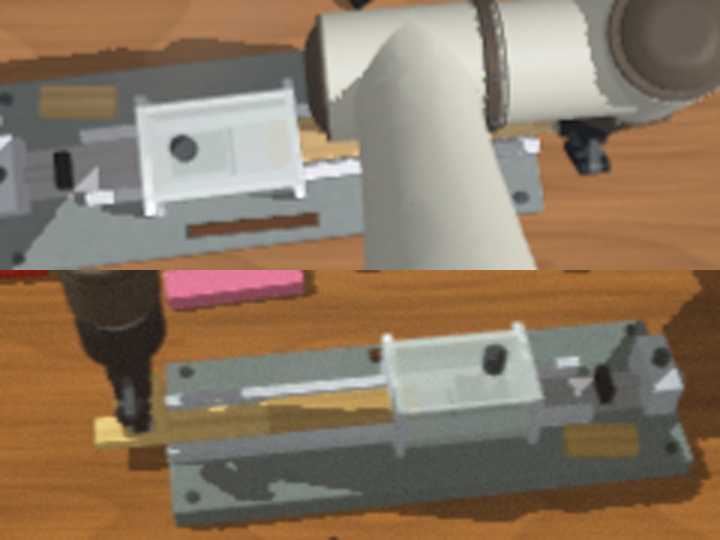

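>>> move_arm(
  moves=[
    {"gripper": -1, "xyz": [-0.5, 0, 0], "angular": [0, 0, 0]},
    {"gripper": -1, "xyz": [-1, 0, 0], "angular": [0, 0, 0]},
    {"gripper": -1, "xyz": [-1.5, 0, 0], "angular": [0, 0, 0]},
    {"gripper": -1, "xyz": [-2, 0, 0], "angular": [0, 0, 0]},
    {"gripper": -1, "xyz": [-2.5, 0, 0], "angular": [0, 0, 0]},
    {"gripper": -1, "xyz": [-3, 0, 0], "angular": [0, 0, 0]},
    {"gripper": -1, "xyz": [-3.4, 0, 0], "angular": [0, 0, 0]},
    {"gripper": -1, "xyz": [-3.8, 0, 0], "angular": [0, 0, 0]},
    {"gripper": -1, "xyz": [-4.2, 0, 0], "angular": [0, 0, 0]},
    {"gripper": -1, "xyz": [-4.5, 0, 0], "angular": [0, 0, 0]},
  ],
)

```text
clock: 11.95
position: [567.8, -77.6, 59.4]
ee_rot: [0.74, -0.672, 0.0, -0.0]
contact_force: [0.1, -0.5, -1.7]
gripper_width: 21.5
```

>>> move_arm(
  moves=[
    {"gripper": -1, "xyz": [-0.3, 0, 0], "angular": [0, 0, 0]},
    {"gripper": -1, "xyz": [-0.6, 0, 0], "angular": [0, 0, 0]},
    {"gripper": -1, "xyz": [-0.9, 0, 0], "angular": [0, 0, 0]},
    {"gripper": -1, "xyz": [-1.2, 0, 0], "angular": [0, 0, 0]},
    {"gripper": -1, "xyz": [-1.5, 0, 0], "angular": [0, 0, 0]},
    {"gripper": -1, "xyz": [-1.8, 0, 0], "angular": [0, 0, 0]},
    {"gripper": -1, "xyz": [-2.1, 0, 0], "angular": [0, 0, 0]},
    {"gripper": -1, "xyz": [-2.4, 0, 0], "angular": [0, 0, 0]},
    {"gripper": -1, "xyz": [-2.7, 0, 0], "angular": [0, 0, 0]},
    {"gripper": -1, "xyz": [-3, 0, 0], "angular": [0, 0, 0]},
  ],
)

```text
clock: 13.2
position: [565.0, -47.9, 59.4]
ee_rot: [0.74, -0.672, 0.0, 0.0]
contact_force: [0.8, -4.2, 0.2]
gripper_width: 21.8
```

```bash
python3 s.py
```

```text
13.2 [564.98 -47.91  59.44] yaw -1.4749 zax [ 1.e-04 -1.e-04 -1.e+00] [ 0.77 -4.18  0.23] [-1.38 -0.1  -0.09] 21.8
```

>>> move_arm(
  moves=[
    {"gripper": -1, "xyz": [-0.4, 0, 0], "angular": [0, 0, 0]},
    {"gripper": -1, "xyz": [-0.8, 0, 0], "angular": [0, 0, 0]},
    {"gripper": -1, "xyz": [-1.2, 0, 0], "angular": [0, 0, 0]},
    {"gripper": -1, "xyz": [-1.6, 0, 0], "angular": [0, 0, 0]},
    {"gripper": -1, "xyz": [-2, 0, 0], "angular": [0, 0, 0]},
    {"gripper": -1, "xyz": [-2.4, 0, 0], "angular": [0, 0, 0]},
    {"gripper": -1, "xyz": [-2.8, 0, 0], "angular": [0, 0, 0]},
    {"gripper": -1, "xyz": [-3.2, 0, 0], "angular": [0, 0, 0]},
    {"gripper": -1, "xyz": [-3.6, 0, 0], "angular": [0, 0, 0]},
    {"gripper": -1, "xyz": [-4, 0, 0], "angular": [0, 0, 0]},
  ],
)

```text
clock: 14.45
position: [561.1, -7.9, 59.3]
ee_rot: [0.74, -0.672, -0.0, 0.0]
contact_force: [0.5, -5.3, 0.3]
gripper_width: 21.5
```

>>> move_arm(
  moves=[
    {"gripper": -1, "xyz": [-0.4, 0, 0], "angular": [0, 0, 0]},
    {"gripper": -1, "xyz": [-0.8, 0, 0], "angular": [0, 0, 0]},
    {"gripper": -1, "xyz": [-1.2, 0, 0], "angular": [0, 0, 0]},
    {"gripper": -1, "xyz": [-1.6, 0, 0], "angular": [0, 0, 0]},
    {"gripper": -1, "xyz": [-2, 0, 0], "angular": [0, 0, 0]},
    {"gripper": -1, "xyz": [-2.4, 0, 0], "angular": [0, 0, 0]},
    {"gripper": -1, "xyz": [-2.8, 0, 0], "angular": [0, 0, 0]},
    {"gripper": -1, "xyz": [-3.2, 0, 0], "angular": [0, 0, 0]},
    {"gripper": -1, "xyz": [-3.6, 0, 0], "angular": [0, 0, 0]},
    {"gripper": -1, "xyz": [-4, 0, 0], "angular": [0, 0, 0]},
  ],
)

```text
clock: 15.7
position: [557.2, 31.9, 59.3]
ee_rot: [0.74, -0.672, -0.0, 0.0]
contact_force: [1.4, -4.1, -0.2]
gripper_width: 21.5
```

```bash
python3 s.py
python3 - <<'E'
from h import *
p,d=arm.get_image("top"); q,e=arm.get_image("scene")
cv2.imwrite("pics/m5.png",np.vstack([crop(p,190,160,430,250,3),crop(q,230,160,470,250,3)]))
E
```

```text
15.7 [557.2   31.9   59.33] yaw -1.4748 zax [-2.e-04 -1.e-04 -1.e+00] [ 1.37 -4.13 -0.15] [-1.41 -0.11 -0.06] 21.5
```

View pics/m5.png

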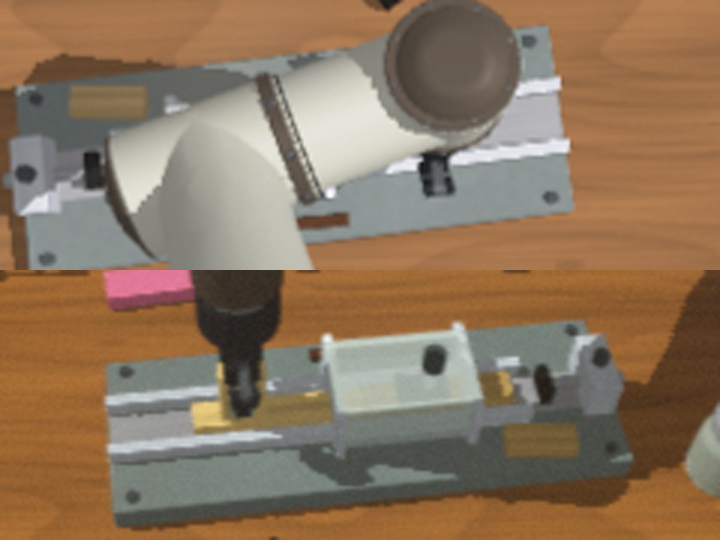

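>>> move_arm(
  moves=[
    {"gripper": -1, "xyz": [-0.3, 0, 0], "angular": [0, 0, 0]},
    {"gripper": -1, "xyz": [-0.6, 0, 0], "angular": [0, 0, 0]},
    {"gripper": -1, "xyz": [-0.8, 0, 0], "angular": [0, 0, 0]},
    {"gripper": -1, "xyz": [-1.0, 0, 0], "angular": [0, 0, 0]},
    {"gripper": -1, "xyz": [-1.2, 0, 0], "angular": [0, 0, 0]},
    {"gripper": -1, "xyz": [-1.3, 0, 0], "angular": [0, 0, 0]},
    {"gripper": -1, "xyz": [-1.4, 0, 0], "angular": [0, 0, 0]},
    {"gripper": -1, "xyz": [-1.5, 0, 0], "angular": [0, 0, 0]},
    {"gripper": -1, "xyz": [-1.6, 0, 0], "angular": [0, 0, 0]},
  ],
)

```text
clock: 16.92
position: [555.7, 47.6, 59.3]
ee_rot: [0.74, -0.672, -0.0, 0.0]
contact_force: [0.9, -4.6, 1.1]
gripper_width: 21.2
```

>>> move_arm(
  moves=[
    {"gripper": -1, "xyz": [-0.15, 0, 0], "angular": [0, 0, 0]},
    {"gripper": -1, "xyz": [-0.3, 0, 0], "angular": [0, 0, 0]},
    {"gripper": -1, "xyz": [-0.4, 0, 0], "angular": [0, 0, 0]},
    {"gripper": -1, "xyz": [-0.4, 0, 0], "angular": [0, 0, 0]},
  ],
)

```text
clock: 17.42
position: [555.4, 51.8, 59.3]
ee_rot: [0.74, -0.672, -0.0, -0.0]
contact_force: [-0.1, -2.9, 0.9]
gripper_width: 21.1
```

>>> move_arm(
  moves=[
    {"gripper": -1, "xyz": [-0.15, 0, 0], "angular": [0, 0, 0]},
    {"gripper": -1, "xyz": [-0.3, 0, 0], "angular": [0, 0, 0]},
    {"gripper": -1, "xyz": [-0.4, 0, 0], "angular": [0, 0, 0]},
  ],
)

```text
clock: 17.8
position: [555.0, 55.6, 59.3]
ee_rot: [0.74, -0.672, -0.0, 0.0]
contact_force: [0.6, -4.6, -0.4]
gripper_width: 21.6
```

>>> move_arm(
  moves=[
    {"gripper": -1, "xyz": [-0.15, 0, 0], "angular": [0, 0, 0]},
    {"gripper": -1, "xyz": [-0.3, 0, 0], "angular": [0, 0, 0]},
  ],
)

```text
clock: 18.05
position: [554.7, 58.6, 59.3]
ee_rot: [0.74, -0.672, -0.0, 0.0]
contact_force: [0.5, -3.9, 0.5]
gripper_width: 21.5
```

>>> move_arm(
  moves=[
    {"gripper": -1, "xyz": [-0.15, 0, 0], "angular": [0, 0, 0]},
    {"gripper": -1, "xyz": [-0.3, 0, 0], "angular": [0, 0, 0]},
  ],
)

```text
clock: 18.3
position: [554.4, 61.4, 59.4]
ee_rot: [0.74, -0.672, 0.0, 0.0]
contact_force: [1.0, -8.7, 1.3]
gripper_width: 21.2
```

>>> move_arm(
  moves=[
    {"gripper": -1, "xyz": [-0.15, 0, 0], "angular": [0, 0, 0]},
    {"gripper": -1, "xyz": [-0.3, 0, 0], "angular": [0, 0, 0]},
  ],
)

```text
clock: 18.55
position: [554.1, 63.3, 59.6]
ee_rot: [0.74, -0.672, 0.0, 0.001]
contact_force: [1.3, -11.4, 2.0]
gripper_width: 21.2
```

>>> move_arm(
  moves=[
    {"gripper": -1, "xyz": [0, 0, 0], "angular": [0, 0, 0]},
    {"gripper": -1, "xyz": [0, 0, 0], "angular": [0, 0, 0]},
    {"gripper": -1, "xyz": [0, 0, 0], "angular": [0, 0, 0]},
    {"gripper": -1, "xyz": [0, 0, 0], "angular": [0, 0, 0]},
  ],
)

```text
clock: 19.05
position: [554.0, 63.4, 59.6]
ee_rot: [0.74, -0.672, 0.0, 0.001]
contact_force: [1.4, -8.9, 0.7]
gripper_width: 21.6
```

```bash
python3 s.py
```

```text
19.05 [554.03  63.37  59.56] yaw -1.475 zax [-6.0e-04 -1.5e-03 -1.0e+00] [ 1.41 -8.86  0.72] [-2.64 -0.37 -0.12] 21.6
```

>>> move_arm(
  moves=[
    {"gripper": -1, "xyz": [-0.1, 0, 0], "angular": [0, 0, 0]},
    {"gripper": -1, "xyz": [-0.2, 0, 0], "angular": [0, 0, 0]},
    {"gripper": -1, "xyz": [-0.2, 0, 0], "angular": [0, 0, 0]},
  ],
)

```text
clock: 19.42
position: [553.8, 64.5, 59.7]
ee_rot: [0.74, -0.672, 0.001, 0.001]
contact_force: [2.1, -12.2, 1.9]
gripper_width: 21.6
```

```bash
python3 s.py
```

```text
19.425 [553.82  64.52  59.73] yaw -1.475 zax [-0.001  -0.0027 -1.    ] [  2.07 -12.22   1.9 ] [-3.61 -0.54 -0.1 ] 21.6
```

>>> move_arm(
  moves=[
    {"gripper": -1, "xyz": [-0.1, 0, 0], "angular": [0, 0, 0]},
    {"gripper": -1, "xyz": [-0.1, 0, 0], "angular": [0, 0, 0]},
    {"gripper": -1, "xyz": [-0.1, 0, 0], "angular": [0, 0, 0]},
    {"gripper": -1, "xyz": [-0.1, 0, 0], "angular": [0, 0, 0]},
    {"gripper": -1, "xyz": [-0.1, 0, 0], "angular": [0, 0, 0]},
  ],
)

```text
clock: 20.05
position: [553.7, 65.1, 59.8]
ee_rot: [0.74, -0.673, 0.001, 0.002]
contact_force: [2.2, -15.2, 2.8]
gripper_width: 21.4
```

```bash
python3 s.py
```

```text
20.05 [553.69  65.11  59.78] yaw -1.4752 zax [-0.0012 -0.0031 -1.    ] [  2.16 -15.25   2.77] [-3.97 -0.63 -0.09] 21.4
```

>>> move_arm(
  moves=[
    {"gripper": -1, "xyz": [0.2, 0, 0], "angular": [0, 0, 0]},
    {"gripper": -1, "xyz": [0.5, 0, 0], "angular": [0, 0, 0]},
    {"gripper": -1, "xyz": [1, 0, 0], "angular": [0, 0, 0]},
    {"gripper": -1, "xyz": [2, 0, 0], "angular": [0, 0, 0]},
    {"gripper": -1, "xyz": [3.5, 0, 0], "angular": [0, 0, 0]},
    {"gripper": -1, "xyz": [5, 0, 0], "angular": [0, 0, 0]},
    {"gripper": -1, "xyz": [6.5, 0, 0], "angular": [0, 0, 0]},
    {"gripper": -1, "xyz": [8, 0, 0], "angular": [0, 0, 0]},
    {"gripper": -1, "xyz": [9.5, 0, 0], "angular": [0, 0, 0]},
    {"gripper": -1, "xyz": [11, 0, 0], "angular": [0, 0, 0]},
  ],
)

```text
clock: 21.3
position: [564.5, -43.1, 59.3]
ee_rot: [0.74, -0.672, 0.0, -0.0]
contact_force: [-0.1, 0.0, -1.6]
gripper_width: 21.6
```

```bash
python3 s.py
python3 - <<'E'
from h import *
q,e=arm.get_image("scene")
w,f=arm.get_image("wrist")
a=crop(q,210,160,470,250,3); b=crop(w,180,100,440,300,1.5)
o=np.zeros((a.shape[0]+b.shape[0],a.shape[1],3),np.uint8); o[:a.shape[0]]=a; o[a.shape[0]:,:b.shape[1]]=b
cv2.imwrite("pics/m6.png",o)
E
```

```text
21.3 [564.46 -43.11  59.35] yaw -1.475 zax [ 0.  0. -1.] [-0.08  0.01 -1.57] [-0.02  0.03  0.  ] 21.6
```

View pics/m6.png

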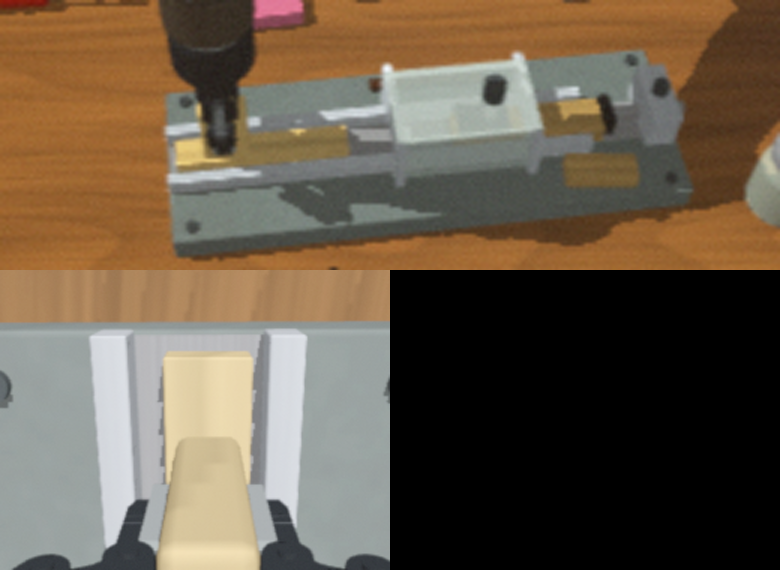

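>>> move_arm(
  moves=[
    {"gripper": -1, "xyz": [0, 0, -2], "angular": [0, 0, 0]},
    {"gripper": -1, "xyz": [0, 0, -5], "angular": [0, 0, 0]},
    {"gripper": -1, "xyz": [0, 0, -8], "angular": [0, 0, 0]},
    {"gripper": -1, "xyz": [4, 0.5, -8], "angular": [0, 0, 0]},
    {"gripper": -1, "xyz": [8, 1, -8], "angular": [0, 0, 0]},
    {"gripper": -1, "xyz": [12, 1.5, -8], "angular": [0, 0, 0]},
    {"gripper": -1, "xyz": [16, 2, -8], "angular": [0, 0, 0]},
    {"gripper": -1, "xyz": [20, 2.5, -8], "angular": [0, 0, 0]},
    {"gripper": -1, "xyz": [23.5, 3, -8], "angular": [0, 0, 0]},
    {"gripper": -1, "xyz": [25.7, 3, -8], "angular": [0, 0, 0]},
  ],
)

```text
clock: 22.65
position: [558.9, -301.9, 139.1]
ee_rot: [0.74, -0.673, -0.0, 0.0]
contact_force: [0.2, 0.2, -1.7]
gripper_width: 21.4
```

>>> move_arm(
  moves=[
    {"gripper": -1, "xyz": [0, 0, 3], "angular": [0, 0, 0]},
    {"gripper": -1, "xyz": [0, 0, 6], "angular": [0, 0, 0]},
    {"gripper": -1, "xyz": [0, 0, 8.5], "angular": [0, 0, 0]},
    {"gripper": -1, "xyz": [0, 0, 10], "angular": [0, 0, 0]},
    {"gripper": -1, "xyz": [0, 0, 10.5], "angular": [0, 0, 0]},
    {"gripper": -1, "xyz": [0, 0, 10.8], "angular": [0, 0, 0]},
    {"gripper": -1, "xyz": [0, 0, 10.8], "angular": [0, 0, 0]},
  ],
)

```text
clock: 23.52
position: [559.7, -300.8, 32.1]
ee_rot: [0.74, -0.672, 0.001, -0.0]
contact_force: [-0.2, -0.0, -0.4]
gripper_width: 21.5
```

```bash
python3 s.py
```

```text
23.525 [ 559.7  -300.75   32.09] yaw -1.4745 zax [ 1.3e-03 -4.0e-04 -1.0e+00] [-0.15 -0.01 -0.35] [-0.08 -0.01 -0.  ] 21.5
```

Lower to light contact in small steps.

>>> move_arm(
  moves=[
    {"gripper": -1, "xyz": [0, 0, 0.15], "angular": [0, 0, 0]},
    {"gripper": -1, "xyz": [0, 0, 0.3], "angular": [0, 0, 0]},
    {"gripper": -1, "xyz": [0, 0, 0.3], "angular": [0, 0, 0]},
    {"gripper": -1, "xyz": [0, 0, 0.3], "angular": [0, 0, 0]},
  ],
)

```text
clock: 24.02
position: [559.2, -300.7, 28.4]
ee_rot: [0.74, -0.672, 0.0, -0.0]
contact_force: [0.6, 0.3, -1.3]
gripper_width: 21.2
```

>>> move_arm(
  moves=[
    {"gripper": -1, "xyz": [0, 0, 0.07], "angular": [0, 0, 0]},
    {"gripper": -1, "xyz": [0, 0, 0.07], "angular": [0, 0, 0]},
  ],
)

```text
clock: 24.28
position: [559.3, -300.8, 28.2]
ee_rot: [0.74, -0.672, 0.0, -0.0]
contact_force: [-0.9, -0.0, 1.4]
gripper_width: 21.2
```

```bash
python3 s.py
```

```text
24.275 [ 559.31 -300.75   28.18] yaw -1.4746 zax [ 3.e-04 -3.e-04 -1.e+00] [-0.92 -0.05  1.38] [0.16 0.3  0.02] 21.2
```

In contact. Release, wait, then raise.

>>> move_arm(
  moves=[
    {"gripper": 0, "xyz": [0, 0, 0], "angular": [0, 0, 0]},
    {"gripper": 0, "xyz": [0, 0, 0], "angular": [0, 0, 0]},
    {"gripper": 1, "xyz": [0, 0, 0], "angular": [0, 0, 0]},
    {"gripper": 1, "xyz": [0, 0, 0], "angular": [0, 0, 0]},
    {"gripper": 1, "xyz": [0, 0, 0], "angular": [0, 0, 0]},
    {"gripper": 1, "xyz": [0, 0, 0], "angular": [0, 0, 0]},
  ],
)

```text
clock: 25.02
position: [559.2, -300.7, 27.7]
ee_rot: [0.74, -0.672, 0.0, -0.0]
contact_force: [-0.5, -0.7, 1.3]
gripper_width: 85.6
```

>>> move_arm(
  moves=[
    {"gripper": 1, "xyz": [0, 0, -2], "angular": [0, 0, 0]},
    {"gripper": 1, "xyz": [0, 0, -5], "angular": [0, 0, 0]},
    {"gripper": 1, "xyz": [0, 0, -9], "angular": [0, 0, 0]},
    {"gripper": 1, "xyz": [0, 0, -14], "angular": [0, 0, 0]},
    {"gripper": 1, "xyz": [0, 0, -19], "angular": [0, 0, 0]},
    {"gripper": 1, "xyz": [0, 0, -22], "angular": [0, 0, 0]},
    {"gripper": 1, "xyz": [0, 0, -22], "angular": [0, 0, 0]},
  ],
)

```text
clock: 25.9
position: [560.4, -301.2, 251.1]
ee_rot: [0.74, -0.672, 0.003, -0.001]
contact_force: [-0.4, -0.6, -0.8]
gripper_width: 85.5
```

```bash
python3 s.py
python3 - <<'E'
from h import *
S=cal("scene");q,e=arm.get_image("scene")
cv2.imwrite("pics/m7.png",crop(q,140,120,480,310,2.3))
c=cal("wrist"); w,d=arm.get_image("wrist")
X=np.array([deproj(c,u,v,d[v,u]) for v in range(400) for u in range(640) if d[v,u]>0])
h=np.abs(X[:,:2]-[559,-301]).max(1)<45; T=X[h&(X[:,2]>78)&(X[:,2]<93)]
print(cv2.minAreaRect(T[:,:2].astype(np.float32)),T.mean(0))
E
```

```text
25.9 [ 560.36 -301.18  251.13] yaw -1.4746 zax [ 0.0065 -0.0022 -1.    ] [-0.42 -0.6  -0.82] [-0.    0.    0.01] 85.5
((557.1972045898438, -299.685546875), (21.976337432861328, 44.768272399902344), 5.2212629318237305) [ 557.37205305 -300.55923698   85.24441616]
```

View pics/m7.png

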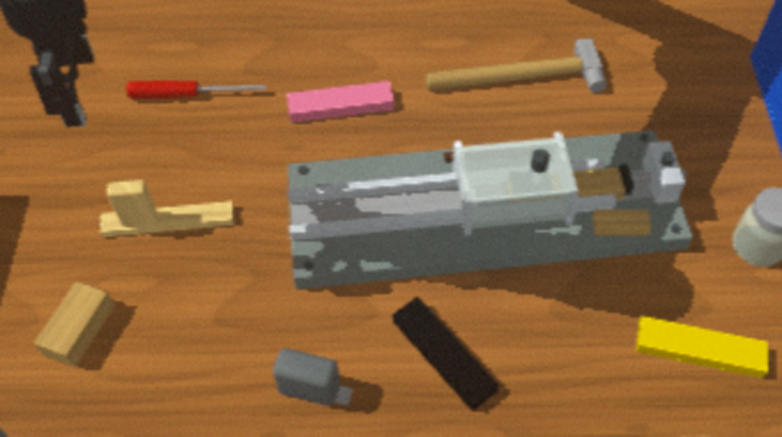

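```bash
python3 -c "
from bench import arm; print(arm.job_done())"
```

```text
the job is handed in; nothing more can be done
None
```

I handed the job in at about 26 s of the 72 s. `job_done` gives no verdict, so whether it passed rests on my own checks below.

**What I did:** I gripped the push stick by its handle and fed the batten through the guard with the stick's nose. I then pressed it against the sprung stop for over a second. Finally I drew the stick out and stood it on the bench about 80 mm short of the saw's infeed end.

**Last checks:**
- **Pressing:** the wrist readings while pressing were 9 to 15 N in total. After taking off about 4 N of drag, that puts roughly 4 to 9 N on the pad. The load on the pad is inferred, because I had no direct reading there.
- **Force limit:** the highest reading I saw was 15 N, but I only read it at the end of each move. A brief higher peak in between would not have shown.
- **Batten:** the last picture shows it in the trough with its front against the pad. I did not measure its final position; from where the stick stopped, its middle should be at about 119 mm at most, inside the 95 to 135 mm allowed. That it still bears on the pad with more than 0.5 N after release is judged from the picture only.
- **Stick:** its handle top is 85 mm above the bench (86 mm when standing flat), so it stands upright on its sole. It is clear of the saw.
- **Other things:** all but the pencil look undisturbed in the last picture. The pencil is hidden behind the guard there; an earlier picture, taken while feeding, showed it in place.

None of the checks disagreed.

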